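# Cure lamp on, then clamp four clicks and hold

### The job

The clear acrylic sheet is being bonded to the wooden block in the jig. Switch on the curing lamp by turning the red handle of its isolator from off to on (white dot to green dot), then swing the jig's red-knobbed clamp lever forward from its home stop by exactly four clicks, never on to a fifth, or the sheet cracks. The lever springs back if let go, so finish while still holding it at the fourth click with the gripper, the lamp left on, and the other things on the bench undisturbed.

Things in the scene. Friction and masses are not known exactly. Their poses are not given: they have to be found in the camera images.
- jig: bonding jig fixed to the bench: plywood base 175 x 160 x 18 mm (jig x -75 to 100 mm), aluminium portal with its crossbar along jig y (top 109 mm up), wooden block and clear sheet under it, and on the +x side a black and grey curing lamp 109 mm high. Origin on the bench right below the lever's pivot; z up; at zero yaw +x points away from the robot
- lever (a joint): clamp lever angle, rad: 0 at the home stop (start), grows CLOCKWISE seen from above, end stop 1.571. A click every 0.2618 rad (15 deg); the fourth at 1.047. A spring always drives it back to 0, no click holds. Push at the knob on a click: 1.5 N at home, 4.5 N at the fourth; about 7 N more midway between clicks, so it swells, then drops as each click comes in
- lever_knob (a point): centre of the red upright knob fixed at the lever's end: cylinder 22 mm across, 121 to 169 mm above the bench (this point 149), 110 mm from the pivot axis. Direction pivot to knob: at home jig -x turned 0.80 rad anticlockwise from above, at the fourth click jig -x turned 0.25 clockwise. Bar top 125 mm; dial below has a white dot per click from home; nothing else on the jig tops 133 mm
- lever_pivot (a point): point on the lever's vertical pivot axis at the height of lever_knob (149 mm above the bench)
- isolator (a joint): isolator handle angle, rad: 0 off (start), 1.047 (60 deg) on, grows CLOCKWISE seen from above. A detent pulls it to 0 or to 1.047 over a hump halfway, at most 0.15 N m; stops lie 0.05 rad beyond both. Let go, it stays in the nearer detent
- isolator_grip (a point): grip point of the red isolator handle: an upright bar 52 mm long (point x), 14 mm thick (point y), 34 mm high, turning about the vertical axis through this point; point 81 mm and bar top 93 mm above the bench. A white line marks the pointer end (point -x). The point turns with the handle
- isolator_box: fixed grey box with yellow top, 100 x 85 x 50 mm, that carries the isolator handle at its centre; origin in the centre of its underside. With the handle off the pointer aims along box -x to a white dot; with it on, to a green dot 60 degrees clockwise seen from above
- jar: bystander: loose clear jar with yellow cap, 52 mm diameter, 75 mm high, origin under its centre; leave alone
- tape: bystander: loose green tape roll, 90 mm diameter, 24 mm high, lying flat, origin under its centre; leave alone
- lantern: bystander: loose red lantern, 100 mm diameter, 187 mm high with its carrying handle, origin under its centre; leave alone
There are look-alikes about, which are no part of the job. Several things look just like the isolator_box: the one meant starts nearest to the robot's base.

How it is judged (in metres and radians):
On the way, in this order (a step that is already met when the one before it is completed fails the run):
1. the isolator handle is in its on detent while the lever is still at home (value of joint isolator above 0.9 rad and value of joint lever below 0.13 rad), for 0.2 s.
2. the gripper holds the lever at the fourth click (value of joint lever between 0.95 and 1.165 rad and contact force between the fingers and lever above 1 N), for 0.3 s.
At the end, for the whole second after the job is handed in: the fingers hold the lever (contact above 1 N) still at the fourth click, between 0.95 and 1.165 rad (3.63 to 4.45 clicks); the isolator is on (above 0.9 rad); jar, tape roll and lantern are within 30 mm of where they began (all of step 2 and velocity of joint lever between -0.1 and 0.1 rad/s and value of joint isolator above 0.9 rad and distance of each of jar, tape, lantern from where it was at the start of the episode below 0.03 m); the arm keeps its last pose, push and grip.
It fails at once if the lever is pushed on to the fifth click (past 1.2 rad) (value of joint lever above 1.2 rad).
It fails at once if a bystander is moved 30 mm or tipped (distance of any of jar, tape, lantern from where it was at the start of the episode above 0.03 m or angle between any of jar, lantern's own z axis and vertical above 0.4 rad).
It also fails if it takes over 51 s, if anything falls off the work surface, if the arm or the gripper's body presses on something with over 40 N, if the wrist force passes 120 N, or if a joint passes its speed limit or range.

### The arm

A 6-joint arm with a two-finger parallel gripper is mounted at the origin on the work surface. World frame = base frame: x ahead of the robot, y to its left, z up, the work surface at z = 0. Lengths are in mm, angles in rad, forces in N, time in s.
With the tool pointing down it reaches from about 275 to 825 mm from the base axis. Payload 5.2 kg.
Tool frame: the origin (TCP) lies at the very end of the fingers, on their centre line; the grasp point (between the pads) lies 19 mm behind it; z points along the fingers, y is the line along which they close (so a half turn about z gives the same grasp; the last joint's range is limited). The gripper opens to 93 mm and grips with 3 to 60 N. Pads are 15 mm wide; open, the fingers measure 128 mm over their backs; the gripper's body (75 mm by 188 mm) begins 65 mm behind the grasp point.
Start: joints at [1.143, 0.259, 1.535, -0, 1.348, -0.203], TCP at [122.578, 536.171, 218.653] pointing down, gripper open.
Joint ranges: [-3.14, 3.14], [-0.91, 2.08], [0.19, 2.58], [-1.22, 4.36], [0.22, 2.71], [-3.12, 3.12]. Speed limits (rad/s): [2.57, 2.57, 3.14, 3.14, 3.14, 3.14].

### API

Orientations are given as [roll, pitch, yaw] about the fixed x, y, z axes, in that order (R = Rz(yaw) Ry(pitch) Rx(roll)).
In Python, from bench import robot gives the robot as it stands. The module is installed in compiled form; this text tells all that it offers. Calls block until the motion is done:
- robot.move_ptp(position, orientation): joint-space move of the TCP to a pose.
- robot.move_linear(position, ori=None, speed=150, f_stop=None): straight line of the TCP; ori=None keeps the orientation; speed is the mean speed in mm/s. With f_stop (N) it stops when the force on the tool has changed by that much, and returns True; else False.
- robot.move_j(angles): joint-space move.
- robot.move_gripper(opening): opening from 0.0 (shut) to 1.0 (fully open); the grip force is fixed at half the most; returns when the fingers have stopped.
- robot.sleep(seconds).
- robot.inverse_kinematics(position, orientation): joint angles nearest the present ones, or None.
- robot.get_image(name): name is "scene" or "top"; returns a dict with "img" (400x640x3 uint8, blue, green, red), "fovy" (degrees; the focal length in pixels is half the picture's height over the tangent of half this angle, whatever the lens; pixels are square), "cx", "cy" (the principal point, pixels), "eye" and "orientation" of the camera in the world. Camera axes: x right, y down, z forward; pixel columns grow to the right and rows downward; lengths in mm; the calibration is good to about 2 mm. A picture is of the moment at which its call begins. There is no depth.
A pose or a line that the arm cannot do raises robot.MotionError and nothing moves.
- robot.hand_in(): hands the job in; it is judged then, once.
Readings, each from a call of its own:
- robot.current_t(): time.
- robot.current_qpos(): joint angles.
- robot.current_joint_vel(): joint speeds.
- robot.current_joint_efforts(): joint torques, N m.
- robot.current_tcp_pos(): TCP position.
- robot.current_eef_rot(): TCP orientation.
- robot.current_contact_force(): force on the tool from outside, world axes, zero at the start.
- robot.current_ft_torque(): the same for the moment, N m.
- robot.current_gripper_width(): opening from 0.0 (shut) to 1.0 (fully open).
- robot.current_finger_force(): force on a finger pad.
Only numpy, scipy, OpenCV 4.12 (cv2) and the standard library are available. Lean on these libraries where they do the work, as an engineer would, in place of code of your own. Each camera call takes 0.05 s, during which the arm holds its last target. There are 200 camera calls.

## Working session

There is one attempt and no reset: what is moved stays moved. The work goes in short steps, each a Python script; the robot and the scene stay as the last script left them, time stands still between calls to the robot, and variables do not carry over. Pictures are saved under pics/ and viewed, at most 10 in all, crops included, and the job is handed in when it is done.

```bash
mkdir -p pics
cat > h.py <<'E'
import numpy as np, cv2
from scipy.spatial.transform import Rotation as R
from bench import robot
def cam(n):
    d=robot.get_image(n); d['f']=d['img'].shape[0]/2/np.tan(np.radians(d['fovy'])/2); return d
def rot(d):
    o=np.array(d['orientation']); return o if o.shape==(3,3) else R.from_euler('xyz',o).as_matrix()
def unproj(d,u,v,z):
    r=rot(d)@np.array([(u-d['cx'])/d['f'],(v-d['cy'])/d['f'],1]); e=np.array(d['eye']); return e+r*(z-e[2])/r[2]
def proj(d,p):
    c=rot(d).T@(np.array(p)-d['eye']); return d['cx']+d['f']*c[0]/c[2], d['cy']+d['f']*c[1]/c[2]
E
python3 - <<'E'
from h import *
import pickle
for n in('top','scene'):
    d=cam(n); pickle.dump(d,open(n+'.pkl','wb')); cv2.imwrite(f'pics/{n}0.png',d['img']); print(n,d['fovy'],d['cx'],d['cy'],d['eye'],d['orientation'])
print(robot.current_eef_rot(),robot.current_t())
E
```

```text
top 54.45000208325804 317.06057073781335 201.53978392929145 [446.82309994 -48.62954862 938.28042042] [-2.94779713 -0.01159014 -1.59423273]
scene 43.51735249253609 318.56416758141313 185.70341533241768 [1203.50772136   34.8719702  1064.3953402 ] [-2.57428634 -0.01017351  1.75715715]
[-3.13994972e+00 -3.29957783e-04  2.91681018e+00] 0.1
```

View pics/top0.png

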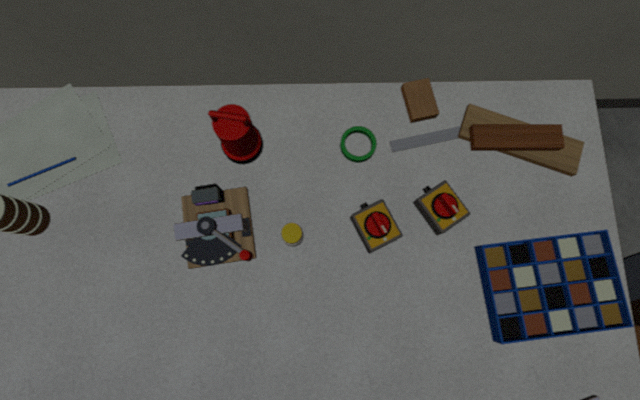

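View pics/scene0.png

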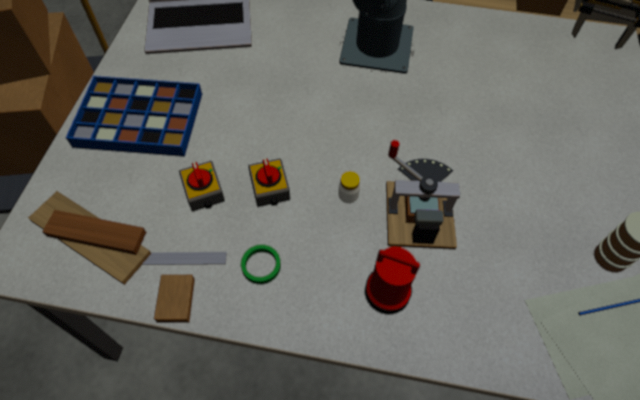

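Top view: the jig is at about (215,228), with the lever knob at (246,255) and the pivot at (206,226). The jar is at (291,234), the tape at (358,144) and the lantern at (235,130). The isolator candidates are A (377,225) and B (442,207). I'll compute base distances and enlarge both the boxes and the jig.

Run:
```python
import pickle
from h import *
d=pickle.load(open('top.pkl','rb')); s=pickle.load(open('scene.pkl','rb'))
def f(n,u,v,z,dd=d):
    p=unproj(dd,u,v,z); print(n,p.round(),round(np.hypot(p[0],p[1])))
f('A',377,225,93);f('B',444,206,93);f('A sc',268,173,93,s);f('B sc',201,178,93,s);f('jar',291,234,75);f('jar sc',350,180,75,s)
f('knob',246,255,160);f('knob sc',394,149,160,s);f('pivot',206,226,133);f('piv sc',428,185,130,s);f('lantern',243,152,0);f('tape',358,144,12)
a=d['img'][165:285,330:480]; b=d['img'][170:290,160:310]
cv2.imwrite('pics/crop1.png',np.vstack([cv2.resize(x,(600,480)) for x in (a,)]))
cv2.imwrite('pics/crop2.png',cv2.resize(b,(750,600),interpolation=cv2.INTER_CUBIC))
```

```text
A [ 557. -193.   93.] 590
B [ 596. -344.   93.] 688
A sc [ 581. -192.   93.] 613
B sc [ 625. -341.   93.] 712
jar [544.  -3.  75.] 544
jar sc [552.  -2.  75.] 552
knob [494.  82. 160.] 501
knob sc [507.  86. 160.] 514
pivot [558. 170. 133.] 583
piv sc [568. 172. 130.] 594
lantern [762. 120.   0.] 771
tape [ 773. -170.   12.] 791
```

View pics/crop1.png

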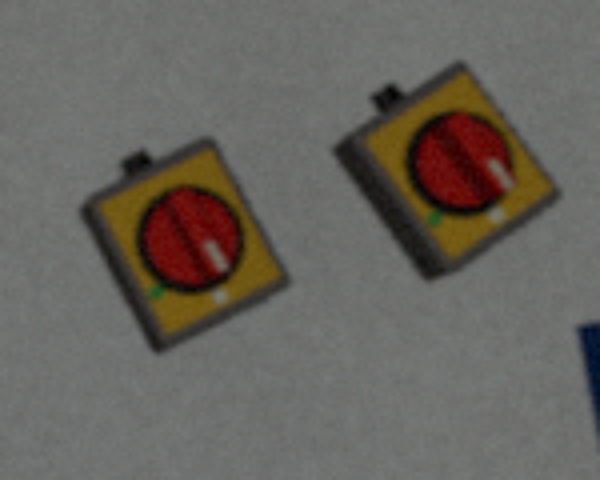

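View pics/crop2.png

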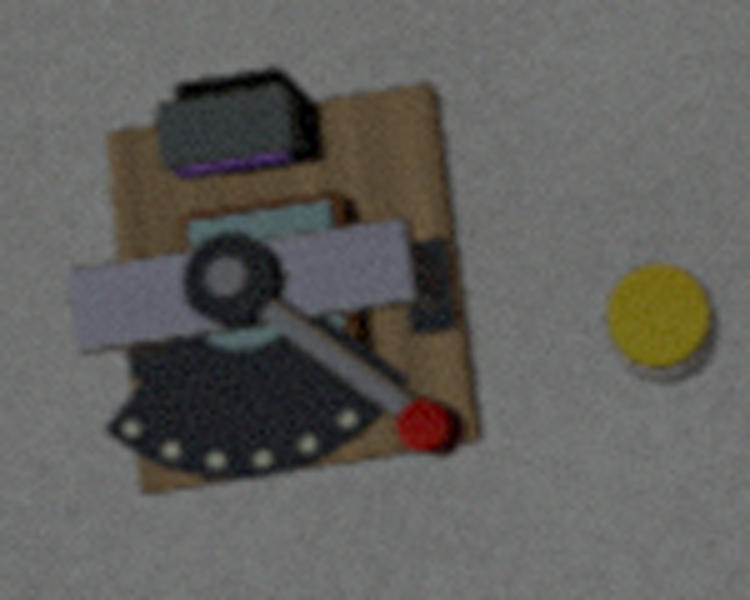

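Candidates: A (377,225), 590 mm from the base, and B (444,206), 688 mm. A is nearer the base, so it is the isolator meant. The crop confirms it: pointer at the white dot, with the green dot clockwise of it. The jig crop shows the lever at home, red knob at lower right, and the dial sweeping clockwise to the left. Next, refine the poses with both cameras.

```bash
cat > m.py <<'E'
import pickle
from h import *
from scipy.optimize import least_squares
def mask(d,box,kind):
    x0,x1,y0,y1=box; h=cv2.cvtColor(d['img'],cv2.COLOR_BGR2HSV).astype(int); H,S,V=h[...,0],h[...,1],h[...,2]
    m={'red':((H<8)|(H>172))&(S>140)&(V>60),'yr':((H<35)|(H>172))&(S>110)&(V>50)}[kind]
    o=np.zeros(m.shape,np.uint8); o[y0:y1,x0:x1]=m[y0:y1,x0:x1]; return o
def big(m):
    n,l,st,c=cv2.connectedComponentsWithStats(m); i=1+np.argmax(st[1:,4]); return (l==i).astype(np.uint8),c[i],st[i]
E
python3 - <<'E'
from m import *
d=pickle.load(open('top.pkl','rb')); s=pickle.load(open('scene.pkl','rb'))
def tri(pts):
    A=[];b=[]
    for c,(u,v) in pts:
        r=rot(c)@np.array([(u-c['cx'])/c['f'],(v-c['cy'])/c['f'],1]); r/=np.linalg.norm(r); P=np.eye(3)-np.outer(r,r); A.append(P); b.append(P@c['eye'])
    x=np.linalg.lstsq(np.vstack(A),np.hstack(b),rcond=None)[0]; return x
for c,b in((d,(340,408,190,260)),(s,(240,300,150,215))):
    m,_,st=big(mask(c,b,'yr')); q=cv2.boxPoints(cv2.minAreaRect(np.argwhere(m)[:,::-1].astype(np.float32)))
    pts=np.argwhere(m)[:,::-1]; w=np.array([unproj(c,u,v,50)[:2] for u,v in pts],np.float32); r=cv2.minAreaRect(w)
    print('box',r,st,m.sum()); pts2=np.argwhere(big(mask(c,b,'red'))[0])[:,::-1]; print(' red c',pts2.mean(0),unproj(c,*pts2.mean(0),65).round(1))
ks=[]
for c,b in((d,(232,262,240,270)),(s,(380,405,135,165))):
    m,cc,st=big(mask(c,b,'red')); ks.append((c,cc)); print('knob',cc,st,unproj(c,*cc,150).round(1))
print('knob tri',tri(ks).round(1))
base=[(110,135),(432,85),(478,438),(142,492)]
w=[unproj(d,u/5+160,v/5+170,18)[:2] for u,v in base]; w=np.array(w);print('base',w.round(), np.linalg.norm(w-np.roll(w,1,0),axis=1).round())
print('white/green',unproj(d,220/4+330,297/4+165,51).round(),unproj(d,155/4+330,293/4+165,51).round())
E
```

```text
box ((563.5382080078125, -199.7150115966797), (85.349365234375, 77.18232727050781), 25.340518951416016) [ 355  202   45   47 1043] 1043
 red c [376.90296496 223.6361186 ] [ 564.  -197.3   65. ]
box ((560.3614501953125, -201.96527099609375), (94.3175048828125, 77.019287109375), 25.48259925842285) [250 160  37  35 862] 862
 red c [267.6292517  173.68367347] [ 565.6 -199.4   65. ]
knob [243.98888889 254.55555556] [239 250  11  10  90] [495.9  87.9 150. ]
knob [394.63265306 143.73469388] [391 140   8   9  49] [483.8  85.9 150. ]
knob tri [495.   85.3 164.3]
base [[645. 261.]
 [667. 107.]
 [496.  84.]
 [475. 239.]] [172. 156. 172. 157.]
white/green [ 530. -216.   51.] [ 533. -179.   51.]
```

Estimates:

| Item | Position | Yaw / direction |
|---|---|---|
| Isolator A | (562,-200) | handle yaw 0.445 |
| Jig | pivot (559,171.5) | yaw about 0.135 |
| Lever knob at home | about (494,84) | predicted (493,83), triangulated (495,85) |

Sizes and heights agree with the description. Isolator first.

Run:
```python
from h import *
y=0.445; c=[562.5,-200.5]
robot.move_ptp([*c,190],[np.pi,0,y]); print(robot.current_t(),robot.current_qpos().round(2) if hasattr(robot.current_qpos(),'round') else robot.current_qpos())
d=cam('scene'); cv2.imwrite('pics/s1.png',cv2.resize(d['img'][90:250,180:380],(750,600)))
print(robot.move_linear([*c,65],speed=100,f_stop=8), robot.current_tcp_pos())
f0=np.array(robot.current_contact_force()); robot.move_gripper(0.0)
print(robot.current_t(),robot.current_gripper_width()*93,robot.current_finger_force(),np.array(robot.current_contact_force())-f0,robot.current_tcp_pos())
d=cam('scene'); cv2.imwrite('pics/s2.png',cv2.resize(d['img'][90:250,180:380],(750,600)))
```

```text
3.1083 [-0.53  0.36  1.46  0.    1.32  0.6 ]
False [ 562.99615421 -200.76620276   65.72773801]
5.7583 13.679221793072758 29.99307096004486 [ 0.25098966 -1.26246191 -1.07325595] [ 562.6920898  -200.8425276    65.03685631]
```

View pics/s2.png

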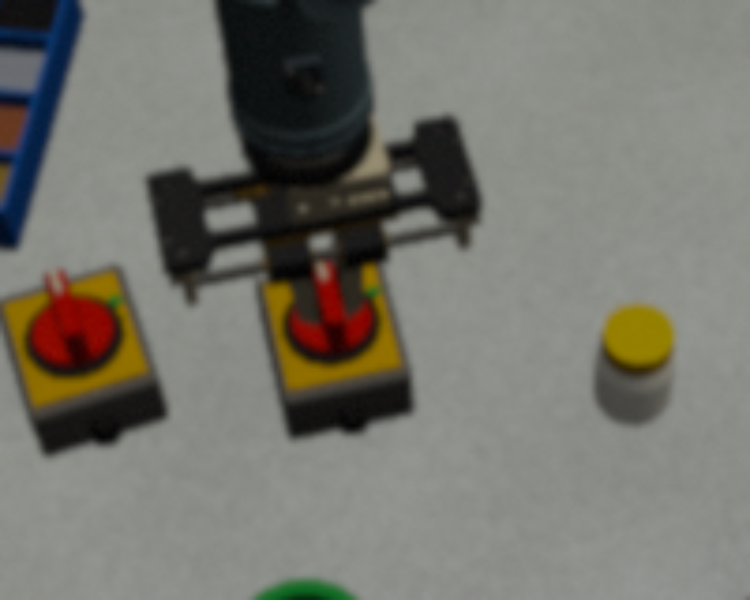

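The fingers hold the handle bar at (330,300) in the crop: width 13.7 mm against 14, with almost no side force. Now turn it 60° clockwise.

Run:
```python
from h import *
y=0.445; p=[562.5,-200.5,65]
for a in (0.35,0.7,1.06):
    robot.move_ptp(p,[np.pi,0,y-a]); print(a,np.round(robot.current_contact_force(),1),np.round(robot.current_ft_torque(),2),round(robot.current_t(),2))
robot.move_gripper(0.6); robot.move_linear([p[0],p[1],200],speed=150)
robot.move_ptp([500,0,260],[np.pi,0,0.93]); print(robot.current_t())
d=cam('scene'); cv2.imwrite('pics/s3.png',cv2.resize(d['img'][90:250,230:480],(800,512)))
```

```text
0.35 [ 0.3  1.4 -0.1] [0.17 0.11 0.07] 6.23
0.7 [0.6 5.6 1.3] [ 1.01 -0.05 -0.11] 6.66
1.06 [2.  8.6 1.3] [ 1.38 -0.24 -0.04] 7.09
10.1167
```

View pics/s3.png

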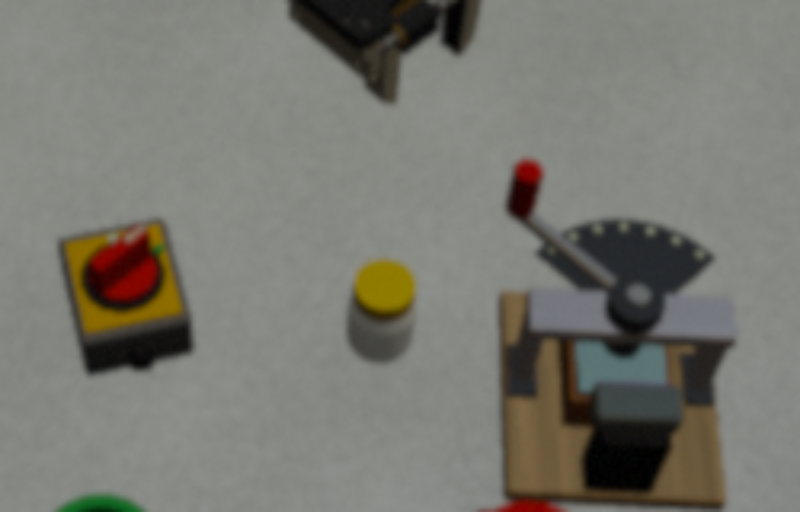

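The lamp handle now points toward the green dot (bar end at (145,235), green at (158,248)), and the lever is still at home. I'll check the bar-end projection numerically, then grip the knob.

```bash
cat >> h.py <<'E'
piv=np.array([559,171.5]); A0=np.radians(233.5); Y0=A0-np.pi   # tool yaw: y tangential
def kpose(a,z=136,r=110):
    t=A0-a; return [piv[0]+r*np.cos(t),piv[1]+r*np.sin(t),z],[np.pi,0,Y0-a]
E
python3 - <<'E'
from h import *
import pickle
s=pickle.load(open('scene.pkl','rb'))
for a in (0,.52,1.047):
    t=np.radians(205.5)-a; print(a,[((np.array(proj(s,[562.5+k*26*np.cos(t),-200.5+k*26*np.sin(t),93]))-[230,90])*3.2).round() for k in(1,-1)])
p,o=kpose(0); print(p,o)
robot.move_ptp([p[0],p[1],215],o)
print(robot.move_linear(p,speed=100,f_stop=8))
f0=np.array(robot.current_contact_force()); robot.move_gripper(0.0)
print(robot.current_t(),robot.current_gripper_width()*93,robot.current_finger_force(),(np.array(robot.current_contact_force())-f0).round(1),np.round(robot.current_tcp_pos(),1),np.round(robot.current_qpos(),2))
d=cam('scene'); cv2.imwrite('pics/s4.png',cv2.resize(d['img'][80:240,330:530],(750,600)))
E
```

```text
0 [array([110., 215.]), array([124., 271.])]
0.52 [array([128., 215.]), array([106., 271.])]
1.047 [array([143., 223.]), array([ 90., 263.])]
[np.float64(493.5694934573524), np.float64(83.07574533210612), 136] [3.141592653589793, 0, np.float64(0.9337511498169659)]
False
12.2167 21.62282321354726 30.000064373016357 [ 0.3 -0.6  0.7] [493.8  82.9 136.1] [-0.06  0.24  1.77 -0.    1.13  0.58]
```

View pics/s4.png

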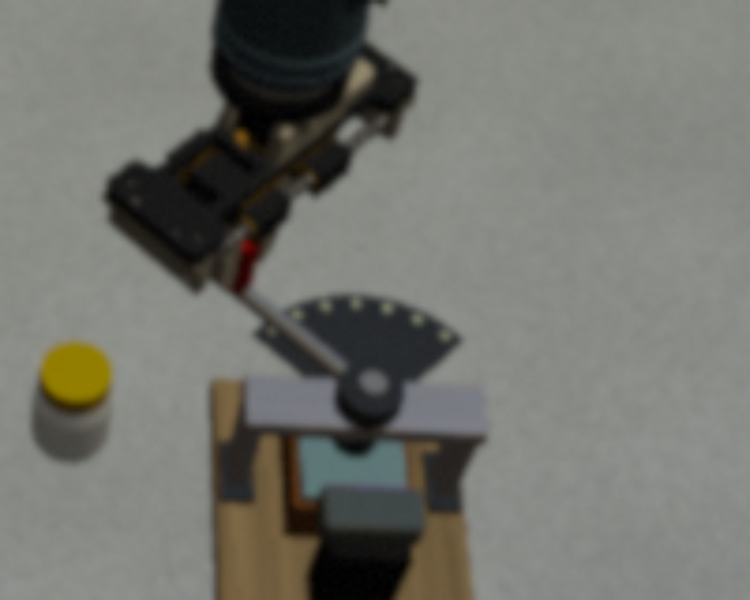

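On-state confirmed: predicted bar end (143,223). The knob at (245,262) is held at 21.6 mm against 22, with little side force. Now swing it along the arc, logging the tangential force to count clicks.

Run:
```python
from h import *
for k in range(1,13):
    a=k*0.0873; p,o=kpose(a); robot.move_linear(p,o,speed=40)
    q=np.array(robot.current_tcp_pos())[:2]-piv; t=A0-a
    f=np.array(robot.current_contact_force())[:2]; 
    print(round(a,3),'meas',round((A0-np.arctan2(q[1],q[0]))%(2*np.pi),3),'tan',round(f@[np.sin(t),-np.cos(t)],1),'rad',round(f@[np.cos(t),np.sin(t)],1),round(robot.current_gripper_width()*93,1),round(robot.current_t(),1))
robot.sleep(.3)
d=cam('scene'); cv2.imwrite('pics/s5.png',cv2.resize(d['img'][80:240,330:530],(750,600)))
print(robot.current_finger_force(),robot.current_tcp_pos(),robot.current_joint_vel())
```

```text
0.087 meas 0.077 tan -4.9 rad 1.0 21.2 12.7
0.175 meas 0.164 tan -6.1 rad -0.3 21.7 13.1
0.262 meas 0.261 tan -1.8 rad 0.6 21.9 13.4
0.349 meas 0.341 tan -4.6 rad 1.0 21.0 13.8
0.436 meas 0.427 tan -6.0 rad 0.9 21.6 14.2
0.524 meas 0.524 tan -0.5 rad 1.9 21.3 14.6
0.611 meas 0.605 tan -4.9 rad 1.7 21.6 15.0
0.698 meas 0.689 tan -6.0 rad 1.9 21.2 15.4
0.786 meas 0.787 tan -1.2 rad 1.7 21.5 15.8
0.873 meas 0.868 tan -4.7 rad 1.6 21.7 16.2
0.96 meas 0.947 tan -9.3 rad 2.2 21.8 16.6
1.048 meas 1.042 tan -4.4 rad 3.7 21.5 17.0
30.00199019908905 [449.01670888 183.33089822 136.04403146] [0.00022317 0.00030903 0.00077006 0.00073746 0.00132321 0.00064098]
```

View pics/s5.png

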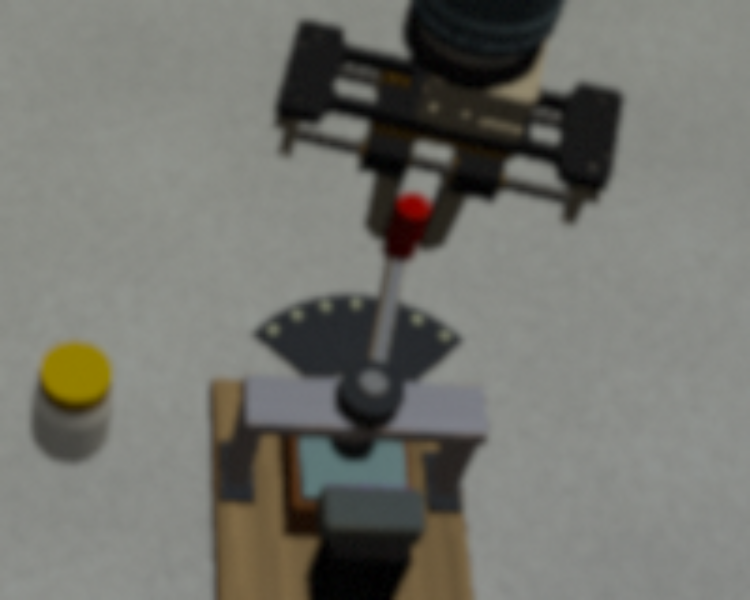

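The lever at (390,305) covers the dot after (272), (297), (325) and (356), so it sits at home plus 4, with two dots left beyond it. The force log shows four swell-and-drop cycles, and the 4.4 N reading matches the 4.5 N expected at the fourth click. Handing in.

```bash
python3 -c "
from bench import robot
print(robot.current_t(),robot.current_finger_force()); print(robot.hand_in())"
```

```text
17.3167 30.00199019908905
the job is handed in; nothing more can be done
None
```

The job is handed in: the lamp isolator is on, the gripper is holding the clamp lever at the fourth click (about 1.04 rad), and the arm did not touch the jar, tape or lantern; no verdict came back from the judge.

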